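Load the cold block with light-sensitive dye vials and cover it

ROBOT

A 6-joint arm with a two-finger parallel gripper is mounted at the origin on a cart in front of the work surface, level with it; the furniture and walls round the work are solid. World frame = base frame: x ahead of the robot, y to its left, z up, the work surface at z = 0. Lengths are in mm, angles in rad, forces in N, time in s.
With the tool pointing down it reaches from about 350 to 725 mm from the base axis. Payload 4.3 kg.
Tool frame: the origin (TCP) lies midway between the tips of the shut fingers; the grasp point (between the pads) lies 19 mm behind it; z points along the fingers, y is the line along which they close (so a half turn about z gives the same grasp; the last joint's range is limited). The gripper opens to 85 mm and grips with 20 to 120 N. Pads are 22 mm wide; open, the fingers measure 114 mm over their backs; the gripper's body (76 mm by 85 mm) begins 54 mm behind the grasp point. The pads swing forward as they close: fully open they stand 13 mm farther back than shut.
Start: joints at [-1.302, 0.377, 0.081, 1.274, 0, 1.46], TCP at [212.652, -534.274, 204.729] pointing down, gripper open.
Joint ranges: [-2.72, 2.72], [-0.84, 1.66], [-1.02, 1.22], [-1.77, 2.12], [-1.37, 1.28], [-3.14, 3.14]. Speed limits (rad/s): [2.57, 2.57, 3.14, 3.14, 3.14, 3.14].

INTERFACE

Orientations are given as a 3x3 rotation matrix whose columns are the frame's x, y, z axes.
In Python, from plant import get_state, snapshot, get_calibration, job_done gives the robot as it stands.
- The arm moves only by the shell command python3 -m jog 'ROWS' [FORCE]. ROWS is JSON, a list of rows, each a list of 7 numbers: the shift along the tool's x, y, z in mm, then the turn, a rotation vector about the tool's x, y, z in rad, then the finger opening in mm, from 0 to 85.4. A call has 1 to 20 rows; each row shifts and turns the commanded pose from where the row before left it, along the tool's axes as they then stand; what a row does not reach is not made up. A row lasts 1/8 s, in which the tool goes at most 62.5 mm and 10.7 degrees, less where a joint would pass 70% of its speed; a pose out of reach is approached as far as the arm can. A call with a gripper value outside its range is refused whole. The fingers move at their own pace and stop on an object; FORCE is the grip in N (left out, the last holds). Time passes only in rows, so rows that do not move let the fingers close. It gives the time, the measured TCP pose, the force, the opening and the grip force at its end, in the units of the state.
- get_state(): the state, without advancing time (a new reading comes with each control period).
- snapshot(name): name is "side" or "top"; returns (picture, depth): 400x640x3 uint8, blue, green, red; 400x640 float32, mm along the optical axis (not along the pixel's ray), 0 where there is no reading.
- get_calibration(name): a dict with "fx", "fy", "cx", "cy" (pixels), "D" ([k1, k2, p1, p2, k3] as OpenCV has them; the pictures are not rectified), "rvec" (rotation vector, rad) and "tvec" (3), from world to camera coordinates, as OpenCV has them. Camera axes: x right, y down, z forward; pixel columns grow to the right and rows downward; lengths in mm; the calibration is good to about 2 mm. A picture is of the moment at which its call begins. get_calibration takes no time and is no camera call.
- job_done(): hands the job in; it is judged then, once.
The state is a dict: "time": time; "joint_pos": joint angles; "dq": joint speeds; "joint_efforts": joint torques, N m; "position": TCP position; "tcp_rot": TCP orientation; "contact_force": force on the tool from outside, world axes, zero at the start; "wrist_torque": the same for the moment, N m; "width": finger opening in mm; "grasp_force": force on a finger pad.
Only numpy, scipy, OpenCV 4.12 (cv2) and the standard library are available. Lean on these libraries where they do the work, as an engineer would, in place of code of your own. Each camera call takes 0.05 s, during which the arm holds its last target. There are 200 camera calls.

TASK

Load the cold block for the dye injections: seat the three vials in its wells in the order of use, the red-capped one in the middle, the grey-capped one to its left and the black-capped one to its right (seen from the robot), and then set the amber light cover down over them, fully home on the block. Stand the blue-capped tube of rinsing saline upright in the round white stand, and leave the reagent bottle where it is.

Things in the scene. Friction and masses are not known exactly. Their poses are not given: they have to be found in the camera images.
- vial_grey_mid (a point): small glass vial, 22 mm in diameter and 51 mm tall, with a white label and a grey screw cap (20 mm across, the top 9 mm). Upright at the start. This point is its centre, 25.5 mm above its foot; z is its axis, upward. In its well the lower 15 mm are inside the block, so hold it in its upper half
- vial_red_mid (a point): small glass vial, 22 mm in diameter and 51 mm tall, with a white label and a red screw cap (20 mm across, the top 9 mm). Upright at the start. This point is its centre, 25.5 mm above its foot; z is its axis, upward. In its well the lower 15 mm are inside the block, so hold it in its upper half
- vial_black_mid (a point): small glass vial, 22 mm in diameter and 51 mm tall, with a white label and a black screw cap (20 mm across, the top 9 mm). Upright at the start. This point is its centre, 25.5 mm above its foot; z is its axis, upward. In its well the lower 15 mm are inside the block, so hold it in its upper half
- saline_tube_mid (a point): 50 ml tube with a blue screw cap, standing on its skirt: body 28 mm in diameter, cap 34 mm in diameter (the top 14 mm), 110 mm tall. This point is its centre, 55 mm above its foot; z is its axis, upward
- cover_grip (a point): light cover: amber (brownish orange) box 59 x 137 x 59 mm, open below, inside 53 x 131 mm and 56 mm deep, standing on its rim, with a black bar handle on top. This point is the centre of the bar, 83 mm above the cover's rim, 24 mm above its flat top; the bar is 12 mm thick, free underneath, 60 mm long along y, the cover's long side; x is its short side. Either way round fits
- cold_block: cold block, fixed: black foot 66 x 142 x 20 mm, on it a bright aluminium insert 48 x 126 mm (bevelled rim, top at z = 35 mm). Origin: centre of the underside; x away from the robot, y along the row to the left, z up. Three wells at x = 0, y = +42 (left), 0 and -42 mm (right): 28 mm wide, bevelled mouth, floor at z = 20 mm. The cover slips over the insert; its rim rests on the black shoulder at z = 20 mm
- tube_stand: round white weighted stand for one 50 ml tube, fixed: foot 76 mm in diameter, collar 44 mm with a flared mouth, bore 36 mm, top at z = 42 mm, floor of the bore at z = 15 mm. Origin: centre of the underside, z up
- reagent_mid (a point): pale grey reagent bottle with a black cap, 49 mm in diameter, 94 mm tall, a bystander that must not be moved or knocked over. This point is its centre, 47 mm above its foot

How it is judged (in metres and radians):
On the way:
1. the three vials stand in their wells before the cover goes on (x of vial_grey_mid in the frame of cold_block between -0.007 and 0.007 m and y of vial_grey_mid in the frame of cold_block between 0.035 and 0.049 m and z of vial_grey_mid in the frame of cold_block between 0.0415 and 0.0495 m and angle between each of vial_grey_mid, vial_red_mid, vial_black_mid's own z axis and vertical below 0.12 rad and x of vial_red_mid in the frame of cold_block between -0.007 and 0.007 m and y of vial_red_mid in the frame of cold_block between -0.007 and 0.007 m and z of vial_red_mid in the frame of cold_block between 0.0415 and 0.0495 m and x of vial_black_mid in the frame of cold_block between -0.007 and 0.007 m and y of vial_black_mid in the frame of cold_block between -0.049 and -0.035 m and z of vial_black_mid in the frame of cold_block between 0.0415 and 0.0495 m), for 0.2 s.
At the end, for the whole second after the job is handed in: vials upright on the floors of their wells (7 mm): red middle, grey left, black right; cover over them, rim on the shoulder (7 mm sideways, 4 mm high, 0.1 rad); tube upright on its stand's floor; reagent bottle upright within 30 mm of its start; all at rest, let go (all of step 1 and x of cover_grip in the frame of cold_block between -0.007 and 0.007 m and y of cover_grip in the frame of cold_block between -0.007 and 0.007 m and z of cover_grip in the frame of cold_block between 0.099 and 0.107 m and angle between cover_grip's own z axis and vertical below 0.06 rad and angle between the y axis of cover_grip and the y axis of cold_block, either way round below 0.1 rad and horizontal distance between saline_tube_mid and tube_stand below 0.01 m and z of saline_tube_mid in the frame of tube_stand between 0.065 and 0.075 m and angle between saline_tube_mid's own z axis and vertical below 0.12 rad and distance of reagent_mid from where it was at the start of the episode below 0.03 m and angle between reagent_mid's own z axis and vertical below 0.2 rad and linear speed of each of vial_grey, vial_red, vial_black, light_cover, saline_tube below 0.01 m/s); the robot touches nothing.
It fails at once if the reagent bottle was pushed away by more than 30 mm or tipped (distance of reagent_mid from where it was at the start of the episode above 0.03 m or angle between reagent_mid's own z axis and vertical above 0.35 rad).
It also fails if it takes over 115 s, if anything falls off the work surface, if the arm or the gripper's body presses on something with over 40 N, if the wrist force passes 120 N, or if a joint passes its speed limit or range.

## Working session

There is one attempt and no reset: what is moved stays moved. The work goes in short steps, Python scripts to look and compute and a shell command to move; the robot and the scene stay as the last step left them, time stands still between calls to the robot, and variables do not carry over. Pictures are saved under pics/ and viewed, at most 14 in all, crops included, and the job is handed in when it is done.

```bash
mkdir -p pics; ls; python3 - <<'E'
from plant import *
import cv2,numpy as np
s=get_state();print(s)
for n in("side","top"):
    p,d=snapshot(n);cv2.imwrite(f"pics/{n}0.png",p);np.save(f"pics/{n}0.npy",d)
    print(get_calibration(n))
E
```

```text
pics
{'time': 0.0, 'joint_pos': array([-1.30229746e+00,  3.78047112e-01,  7.96200510e-02,  1.27437722e+00,
        3.31772936e-06,  1.46049947e+00]), 'dq': array([-0.00053802, -0.00093121, -0.00013239,  0.001226  ,  0.00111353,
        0.00083668]), 'joint_efforts': array([ 3.25014353e-04, -4.63600767e+01,  2.69876772e+01,  2.08678027e-02,
       -2.89303318e-05, -2.49877516e-06]), 'position': array([ 212.45708517, -533.55448404,  203.76775292]), 'tcp_rot': array([[ 9.29110716e-01,  3.69801293e-01, -5.29478589e-04],
       [ 3.69801604e-01, -9.29108724e-01,  1.93688449e-03],
       [ 2.24319213e-04, -1.99538217e-03, -9.99997984e-01]]), 'contact_force': array([ 0.63643717,  0.10192132, -0.71028358]), 'wrist_torque': array([-0.00723642, -0.00985938,  0.06450041]), 'grasp_force': 0.0, 'width': 85.46514140558811}
{'fx': 465.5143292104791, 'fy': 465.5143292104791, 'cx': 324.16125406248443, 'cy': 198.4007624971994, 'D': array([-0.04080372,  0.        ,  0.        ,  0.        ,  0.        ]), 'rvec': array([ 0.03968822,  2.70056383, -1.5228488 ]), 'tvec': array([566.53952123, 161.19474107, 745.57544066])}
{'fx': 445.31956975340967, 'fy': 445.31956975340967, 'cx': 317.3487877109917, 'cy': 201.3356866089902, 'D': array([-0.09691986,  0.        ,  0.        ,  0.        ,  0.        ]), 'rvec': array([ 2.16714116, -2.15801497,  0.10895969]), 'tvec': array([-190.82425508,  544.09499583, 1062.93274092])}
```

View pics/top0.png

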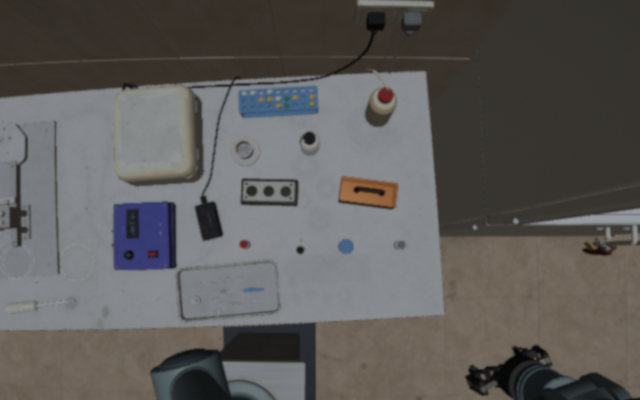

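View pics/side0.png

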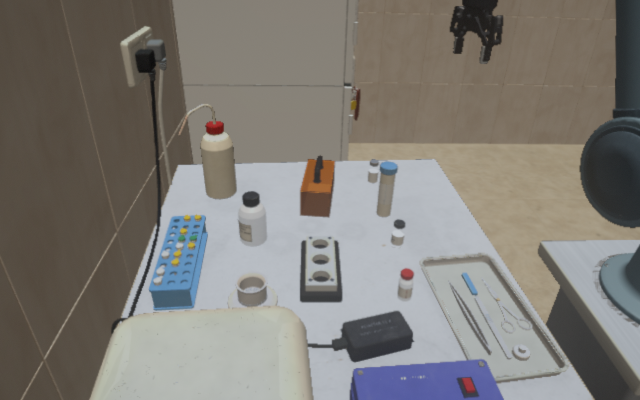

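Top view (up = +x, left = +y): block at (269,191), stand at (245,150), reagent bottle at (309,142), cover at (368,192), and red (245,244), black (300,249), saline (346,246) and grey (400,245) in the front row. The side view shows the same layout, with everything upright.

```bash
cat > h.py <<'E'
from plant import *
import cv2,numpy as np
def cam(n):
    c=get_calibration(n);K=np.array([[c['fx'],0,c['cx']],[0,c['fy'],c['cy']],[0,0,1.]])
    R=cv2.Rodrigues(np.array(c['rvec']))[0];return K,np.array(c['D']),R,np.array(c['tvec'])
def ray(n,uv,z):
    K,D,R,t=cam(n);uv=np.array(uv,float).reshape(-1,1,2)
    p=cv2.undistortPoints(uv,K,D)[:,0];d=np.c_[p,np.ones(len(p))]@R;o=-R.T@t
    return o+d*((z-o[2])/d[:,2])[:,None]
def cloud(n,dep):
    K,D,R,t=cam(n);v,u=np.mgrid[:400,:640]
    p=cv2.undistortPoints(np.stack([u,v],-1).reshape(-1,1,2).astype(float),K,D)[:,0]
    z=dep.reshape(-1,1);P=(np.c_[p,np.ones(len(p))]*z-t)@R;P[dep.ravel()==0]=np.nan
    return P.reshape(400,640,3)
def pix(n,P):
    K,D,R,t=cam(n);return cv2.projectPoints(np.array(P,float).reshape(-1,1,3),R,t,K,D)[0][:,0]
E
python3 - <<'E'
from h import *
np.set_printoptions(precision=1,suppress=True)
im={n:cv2.imread(f'pics/{n}0.png') for n in('top','side')}
C={n:cloud(n,np.load(f'pics/{n}0.npy')) for n in im}
print('cam',[-cam(n)[2].T@cam(n)[3] for n in im])
# approximate centre pixel from the views, cap/top height
for k,ut,zt in(('red',(245,244),51),('black',(300,249),51),('grey',(400,245),51),('saline',(346,246),110),('stand',(245,150),42),('reagent',(309,140),94),('block',(269,191),35),('cover',(368,192),59)):
    a=ray('top',ut,zt)[0]; print(k,'ray',a)
    for n in im:
        P=C[n];r=95 if k in('block','cover') else 30
        m=(np.hypot(P[...,0]-a[0],P[...,1]-a[1])<r)&(abs(P[...,2]-zt)<5)
        if m.sum()<4: print('  ',n,'few',m.sum());continue
        q=P[m];lo,hi=np.percentile(q[:,:2],[2,98],axis=0)
        rc=cv2.minAreaRect(q[:,:2].astype(np.float32))
        print('  ',n,m.sum(),'mid',(lo+hi)/2,'size',hi-lo,'z',np.median(q[:,2]),'rect',np.round(rc[0],1),np.round(rc[1],1),round(rc[2],1))
hsv=cv2.cvtColor(im['top'],cv2.COLOR_BGR2HSV)
for k,(u,v) in(('red',(245,244)),('black',(300,249)),('grey',(400,245)),('saline',(346,246)),('cover',(355,184))): print(k,hsv[v,u],hsv[v+15,u])
def up(a,u0,v0,u1,v1,s): return cv2.resize(a[v0:v1,u0:u1],None,fx=s,fy=s,interpolation=cv2.INTER_CUBIC)
cv2.imwrite('pics/crop1.png',up(im['top'],220,120,420,260,4))
E
```

```text
cam [array([ 427.4, -196.6, 1114. ]), array([601.5, 529.8, 510.2])]
red ray [439.4 -16.4  51. ]
   top 54 mid [438.2 -11.7] size [16.7 19. ] z 52.05661780076967 rect [438.9 -11.3] [19.1 17.9] 61.1
   side 113 mid [442.3 -10.1] size [18.1 17.2] z 51.43377112967635 rect [441.9 -10.7] [20.4 18.4] 64.5
black ray [ 428.4 -148.    51. ]
   top 55 mid [ 427.2 -147.9] size [16.6 18.8] z 52.33497714257769 rect [ 427.2 -148. ] [16.6 19. ] 0.5
   side 82 mid [ 428.3 -145.9] size [18.4 17.6] z 51.32374638872137 rect [ 428.4 -146.1] [19. 19.] 37.8
grey ray [ 438.6 -386.1   51. ]
   top 48 mid [ 439.8 -388.6] size [16.6 14.2] z 51.855165257843694 rect [ 439.7 -388.6] [16.8 14.4] 2.0
   side 47 mid [ 441.4 -388.2] size [17.2 19.8] z 51.092935525399916 rect [ 441.8 -388.1] [16.9 20.5] 7.8
saline ray [ 435.5 -253.9  110. ]
   top 173 mid [ 434.4 -253.5] size [29.1 30.5] z 110.5655991857724 rect [ 434.9 -253.4] [31.7 30.4] 44.8
   side 151 mid [ 436.6 -250.3] size [30.2 29. ] z 110.4348075267954 rect [ 436.  -250.8] [33.  31.5] 11.9
stand ray [670.   -9.7  42. ]
   top 110 mid [675.1  -3.4] size [45.6
[... 380 characters left out ...]
[ 690.  -167.5] [28.7 28.7] 80.0
block ray [569.2 -70.1  35. ]
   top 701 mid [569.5 -67.8] size [ 48.7 122.7] z 35.54903845713744 rect [569.5 -68.2] [126.4  48.3] 88.7
   side 1136 mid [571.3 -66.1] size [ 46.9 121.9] z 35.28272562368357 rect [571.  -67.8] [128.6  48. ] 89.0
cover ray [ 564.5 -309.7   59. ]
   top 1224 mid [ 565.7 -311. ] size [ 64.6 131.9] z 59.99594489528012 rect [ 566.  -311.5] [137.7  59.5] 82.7
   side 869 mid [ 568.5 -307.8] size [ 64.7 134.4] z 60.004907476892015 rect [ 567.3 -310.6] [141.4  59.1] 82.8
red [  0 177 104] [107  13 141]
black [110  28  27] [103  13 136]
grey [108  28  90] [103  13 141]
saline [106 126 132] [103  13 137]
cover [ 13 149 149] [ 14 142 154]
```

View pics/crop1.png

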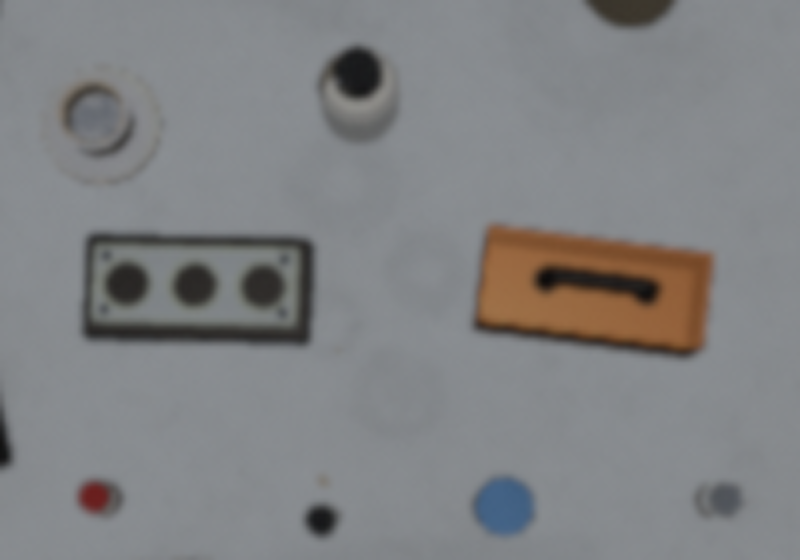

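The crop agrees with the depth cloud: sizes match what was given, and heights are 51/110/42/35/60 mm. Block yaw is about -1.2° and cover yaw about -7.2°. I'll set up a shift helper and turn the tool first.

```bash
cat > go.py <<'E'
import sys,numpy as np
from plant import get_state
from scipy.spatial.transform import Rotation as S
def go(x,y,z,yaw=1.55):
    s=get_state();R=np.array(s['tcp_rot']);c,n=np.cos(yaw),np.sin(yaw)
    T=np.array([[c,n,0],[n,-c,0],[0,0,-1]])
    print('shift',np.round(R.T@(np.array([x,y,z])-s['position']),1),'turn',np.round(S.from_matrix(R.T@T).as_rotvec(),3),'t',round(s['time'],2))
if __name__=='__main__': go(*map(float,sys.argv[1:]))
E
python3 -m jog '[[0,0,0,0,0,-0.167,85],[0,0,0,0,0,-0.167,70],[0,0,0,0,0,-0.167,60],[0,0,0,0,0,-0.167,45],[0,0,0,0,0,-0.167,45],[0,0,0,0,0,-0.167,45],[0,0,0,0,0,-0.167,45],[0,0,0,0,0,0,45]]' 30; python3 go.py 440.5 -388.3 100
```

```text
time: 1.1
position: [212.5, -533.9, 204.2]
tcp_rot: [[0.025, 1.0, -0.0], [1.0, -0.025, 0.001], [0.001, -0.0, -1.0]]
contact_force: [-0.6, 0.9, -1.5]
width: 45.0
grasp_force: 0.0
shift [151.1 224.3 104.3] turn [-0.    -0.001 -0.004] t 1.1
```

```bash
python3 -m jog '[[30,45,20,0,0,-0.004,45],[30,45,20,0,0,0,45],[30,45,20,0,0,0,45],[30,45,20,0,0,0,45],[31,44,24,0,0,0,45],[0,0,0,0,0,0,45],[0,0,0,0,0,0,45]]' 30; python3 go.py 440.5 -388.3 17
python3 - <<'E'
from h import *
p,d=snapshot('side');t,_=snapshot('top')
u,v=pix('side',[440.5,-388.3,60])[0].astype(int)
a=cv2.resize(p[max(v-60,0):v+60,u-60:u+60],None,fx=4,fy=4)
u,v=pix('top',[440.5,-388.3,60])[0].astype(int);b=cv2.resize(t[v-60:v+60,u-40:u+40],None,fx=4,fy=4)
b=cv2.resize(b,(320,a.shape[0]));cv2.imwrite('pics/g1.png',np.hstack([a,b]))
E
```

```text
time: 1.98
position: [439.3, -387.8, 100.6]
tcp_rot: [[0.02, 1.0, -0.001], [1.0, -0.02, -0.0], [-0.0, -0.001, -1.0]]
contact_force: [-0.0, -0.9, 0.2]
width: 44.9
grasp_force: 0.0
shift [-0.5  1.2 83.6] turn [-0.001  0.     0.001] t 1.98
```

View pics/g1.png

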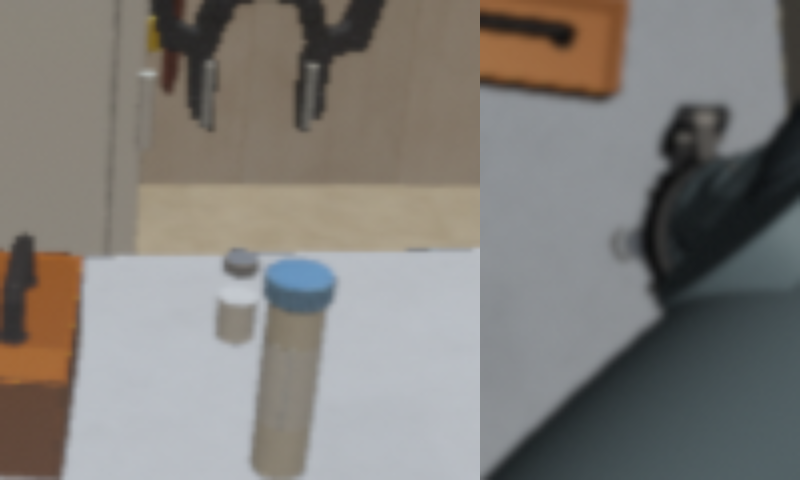

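The fingers straddle the grey vial (side crop, fingers at 205 and 310, vial at 240, with perspective). I'll descend and close.

```bash
python3 -m jog '[[0,1,28,0,0,0,45],[0,0,28,0,0,0,45],[0,0,20,0,0,0,45],[0,0,7,0,0,0,45],[0,0,0,0,0,0,45],[0,0,0,0,0,0,18],[0,0,0,0,0,0,18],[0,0,0,0,0,0,18],[0,0,0,0,0,0,18],[0,0,0,0,0,0,18],[0,0,0,0,0,0,18]]' 30; python3 -m jog '[[0,0,-20,0,0,0,18],[0,0,-40,0,0,0,18],[0,0,-50,0,0,0,18],[0,0,-30,0,0,0,18],[0,0,0,0,0,0,18],[0,0,0,0,0,0,18]]' 30; python3 go.py 571.1 -25.7 150
python3 - <<'E'
from h import *
p,d=snapshot('side');u,v=pix('side',[440.5,-388.3,150])[0].astype(int)
cv2.imwrite('pics/g2.png',cv2.resize(p[max(v-60,0):v+60,u-60:u+60],None,fx=4,fy=4))
E
```

```text
time: 3.45
position: [441.3, -388.6, 18.9]
tcp_rot: [[0.019, 1.0, 0.001], [1.0, -0.019, -0.002], [-0.002, 0.001, -1.0]]
contact_force: [-0.4, 0.4, 5.5]
width: 18.5
grasp_force: 23.8
time: 4.2
position: [440.2, -387.1, 156.5]
tcp_rot: [[0.019, 1.0, -0.001], [1.0, -0.019, 0.001], [0.001, -0.001, -1.0]]
contact_force: [-0.3, -0.3, -0.8]
width: 18.2
grasp_force: 23.3
shift [363.8 124.1   6.8] turn [-0.001 -0.001  0.002] t 4.2
```

View pics/g2.png

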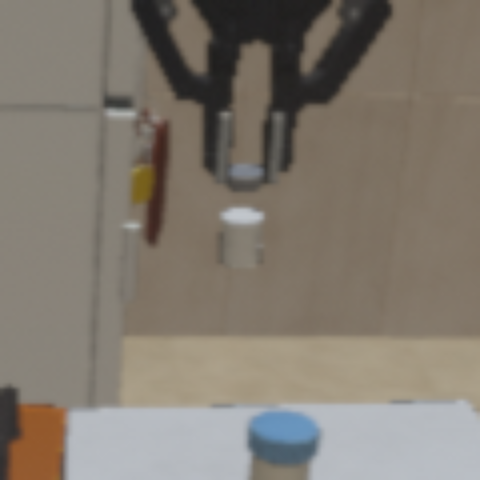

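The vial hangs from the finger tips by its cap only (cap at (245,175), tips at the same height), with width 18.5. I need to see how low it hangs before placing it.

```bash
python3 - <<'E'
from h import *
np.set_printoptions(precision=1,suppress=True)
p,d=snapshot('side');P=cloud('side',d);s=get_state();print(s['position'],s['width'])
T=np.array(s['position'])
u0,v0=pix('side',T)[0].astype(int)
for v in range(v0-60,v0+60,3):
    r=P[v,u0-40:u0+40];m=np.hypot(r[:,0]-T[0],r[:,1]-T[1])<70
    if m.any():
        q=r[m];print(v,'z %.0f..%.0f'%(q[:,2].min(),q[:,2].max()),'x %.0f..%.0f'%(q[:,0].min(),q[:,0].max()),'y med %.0f n %d'%(np.median(q[:,1]),m.sum()))
E
```

```text
[ 439.7 -386.7  155.8] 18.615544413057382
56 z 278..288 x 382..506 y med -377 n 62
59 z 276..282 x 383..506 y med -376 n 61
62 z 270..277 x 380..503 y med -375 n 57
65 z 263..270 x 382..501 y med -375 n 47
68 z 255..264 x 385..497 y med -374 n 43
71 z 250..258 x 391..495 y med -373 n 35
74 z 243..252 x 393..490 y med -373 n 35
77 z 237..245 x 397..488 y med -375 n 37
80 z 231..239 x 400..484 y med -376 n 34
83 z 226..233 x 403..481 y med -375 n 32
86 z 221..226 x 419..466 y med -377 n 17
89 z 214..220 x 421..464 y med -379 n 16
92 z 205..213 x 421..464 y med -378 n 17
95 z 204..207 x 422..465 y med -378 n 15
98 z 196..201 x 421..464 y med -377 n 14
101 z 189..194 x 423..462 y med -381 n 19
104 z 185..189 x 427..457 y med -378 n 16
107 z 179..180 x 438..444 y med -380 n 4
113 z 163..166 x 432..451 y med -386 n 9
116 z 159..163 x 432..451 y med -378 n 10
119 z 152..155 x 432..450 y med -378 n 10
122 z 143..148 x 430..450 y med -379 n 11
125 z 138..142 x 433..449 y med -378 n 9
167 z 1..2 x 433..455 y med -455 n 4
170 z -0..3 x 418..485 y med -442 n 28
173 z -0..3 x 418..496 y med -426 n 34
```

The vial hangs straight with its foot 19 mm below the reported TCP, so it did not slip. The real tips are about 27 mm above the reported TCP at this width. I'll set it back down, release, measure the tips and regrasp lower.

```bash
python3 -m jog '[[0,0,40,0,0,0,18],[0,0,50,0,0,0,18],[0,0,34,0,0,0,18],[0,0,12,0,0,0,18],[0,0,0,0,0,0,18],[0,0,0,0,0,0,18],[0,0,0,0,0,0,34],[0,0,0,0,0,0,34],[0,0,0,0,0,0,34]]' 30
python3 - <<'E'
from h import *
p,d=snapshot('side');P=cloud('side',d);T=np.array(get_state()['position'])
u,v=pix('side',T)[0].astype(int)
for r in range(v-45,v+10,2):
    q=P[r,u-30:u+30];m=(np.hypot(q[:,0]-T[0],q[:,1]-T[1])<45)&(q[:,2]>5)
    if m.any(): print(r,'z %.0f'%np.median(q[m,2]),'x',np.round(q[m,0]).astype(int))
cv2.imwrite('pics/g3.png',cv2.resize(p[max(v-60,0):v+40,u-60:u+60],None,fx=5,fy=5))
E
```

```text
time: 5.42
position: [440.7, -387.9, 22.0]
tcp_rot: [[0.019, 1.0, 0.0], [1.0, -0.019, -0.0], [-0.0, 0.0, -1.0]]
contact_force: [-0.1, -0.3, -0.5]
width: 33.7
grasp_force: 0.0
127 z 138 x [471 469 467 465 463 461 459 457 455 453 449 448 445 444 442 439 437 435
 433 432 430 428 425 423 422 419 416]
129 z 133 x [468 468 466 465 463 461 459 456 455 452 450 448 445 444 441 439 437 435
 433 431 429 428 425 423 421 417 397 396]
131 z 129 x [469 468 466 466 465 463 461 458 456 454 451 449 447 445 442 441 439 436
 435 432 431 429 427 426 423 421 398 398 396]
133 z 124 x [485 470 468 467 467 465 463 460 458 456 453 451 448 436 434 431 429 428
 426 425 422 421 418 400 398 397]
135 z 121 x [482 469 469 468 466 464 462 460 458 428 428 426 424 422 420 418 402 399
 398 399]
137 z 116 x [480 471 469 469 468 466 464 461 460 457 426 427 425 424 422 419 417 404
 401 400 401 400]
139 z 109 x [484 482 478 476 474 471 471 469 467 465 463 460 459 424 426 425 422 420
 418 417 411 409 407 405 404 403 402 398]
141 z 105 x [484 482 479 477 474 472 471 469 466 464 462 460 426 424 422 420 418 415
 413 410 408 40
[... 567 characters left out ...]
 423 421 418 415 413]
157 z 66 x [472 470 468 466 464 462 460 425 425 425 423 421 418 415 413]
159 z 60 x [472 469 467 466 464 461 440 438 436 425 426 424 422 420 417 414 412]
161 z 52 x [466 466 463 461 448 446 444 442 439 438 435 433 431 425 424 422 420]
163 z 50 x [465 463 460 448 446 445 442 440 438 436 434 431 427]
165 z 46 x [446 444 442 440 438 436 434 430]
169 z 27 x [445 443 441 438 436 434 432]
171 z 27 x [449 447 444 442 440 437 435 433 431 428]
173 z 26 x [449 447 445 444 440 439 436 434 431 429]
175 z 21 x [449 447 444 442 440 438 436 434 431 428]
177 z 15 x [449 448 446 444 442 440 438 436 433 431]
179 z 10 x [449 448 446 445 442 440 437 435 432 430]
181 z 6 x [442 439 437 435]
```

View pics/g3.png

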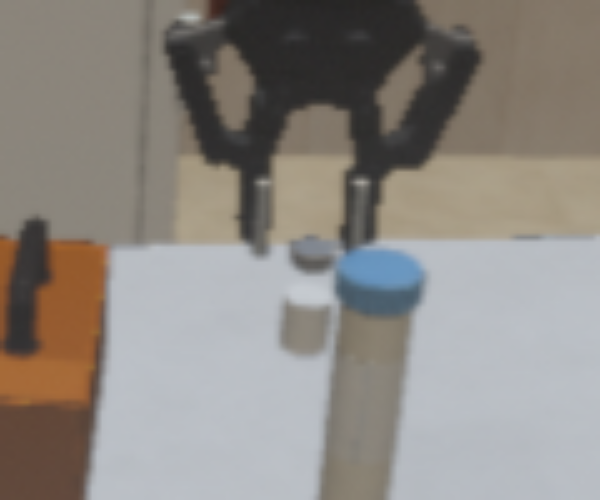

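The open tips are at z≈49 with reported TCP z=22, so they really are about 26 mm above the reported point. I'll go 22 mm lower to get the pads on the glass.

```bash
python3 -m jog '[[0,0,8,0,0,0,34],[0,0,8,0,0,0,34],[0,0,6,0,0,0,34],[0,0,0,0,0,0,34],[0,0,0,0,0,0,16],[0,0,0,0,0,0,16],[0,0,0,0,0,0,16],[0,0,0,0,0,0,16]]' 30; python3 -m jog '[[0,0,-20,0,0,0,16],[0,0,-40,0,0,0,16],[0,0,-50,0,0,0,16],[0,0,-40,0,0,0,16],[0,0,0,0,0,0,16],[0,0,0,0,0,0,16]]'; python3 go.py 571.1 -25.7 150
python3 - <<'E'
from h import *
p,d=snapshot('side');u,v=pix('side',[440.5,-388.3,150])[0].astype(int)
P=cloud('side',d);c=P[max(v-40,0):v+60,u-40:u+40].reshape(-1,3);T=get_state()['position']
m=(np.hypot(c[:,0]-T[0],c[:,1]-T[1])<13)&(c[:,2]<T[2]+70)
print(T,'vial low z',np.percentile(c[m,2],1),'x mid low part',[np.percentile(c[m&(c[:,2]<T[2]+25),0],q) for q in(2,98)])
E
```

```text
time: 6.48
position: [440.7, -387.8, -0.2]
tcp_rot: [[0.019, 1.0, 0.0], [1.0, -0.019, -0.0], [-0.0, 0.0, -1.0]]
contact_force: [-0.5, -0.1, -0.2]
width: 20.0
grasp_force: 29.2
time: 7.22
position: [440.3, -387.5, 149.1]
tcp_rot: [[0.019, 1.0, -0.0], [1.0, -0.019, 0.0], [0.0, -0.0, -1.0]]
contact_force: [0.0, 0.5, -1.4]
width: 20.0
grasp_force: 29.3
shift [364.2 123.9  -0.8] turn [-0.    -0.     0.002] t 7.22
[ 439.86239773 -386.99470576  148.29027013] vial low z 151.3839332074101 x mid low part [np.float64(431.8286824762951), np.float64(452.3551876526678)]
```

Good grasp on the glass: width 20, foot level with the reported TCP. In x the top view agrees with the gripped position, so I'll take the block centre as (569.8, -68).

```bash
python3 -m jog '[[30,10,0,0,0,0,16],[52,18,0,0,0,0,16],[52,18,0,0,0,0,16],[52,18,0,0,0,0,16],[52,18,0,0,0,0,16],[52,17,0,0,0,0,16],[45,15,0,0,0,0,16],[30,10,0,0,0,0,16],[0,0,40,0,0,0,16],[0,0,30,0,0,0,16],[0,0,0,0,0,0,16],[0,0,0,0,0,0,16]]'; python3 go.py 570.6 -25.5 45
python3 - <<'E'
from h import *
p,d=snapshot('side');t,_=snapshot('top')
u,v=pix('side',[570,-26,60])[0].astype(int)
a=cv2.resize(p[v-60:v+60,u-50:u+50],None,fx=4,fy=4)
u,v=pix('top',[570,-26,60])[0].astype(int);b=cv2.resize(t[v-60:v+60,u-30:u+50],None,fx=4,fy=4)
cv2.imwrite('pics/g4.png',np.hstack([a,b]))
E
```

```text
time: 8.78
position: [571.3, -25.3, 79.8]
tcp_rot: [[0.019, 1.0, -0.001], [1.0, -0.019, 0.0], [0.0, -0.001, -1.0]]
contact_force: [-0.6, 0.6, 0.1]
width: 19.6
grasp_force: 29.3
shift [-0.2 -0.7 34.8] turn [-0.001 -0.     0.002] t 8.78
```

View pics/g4.png

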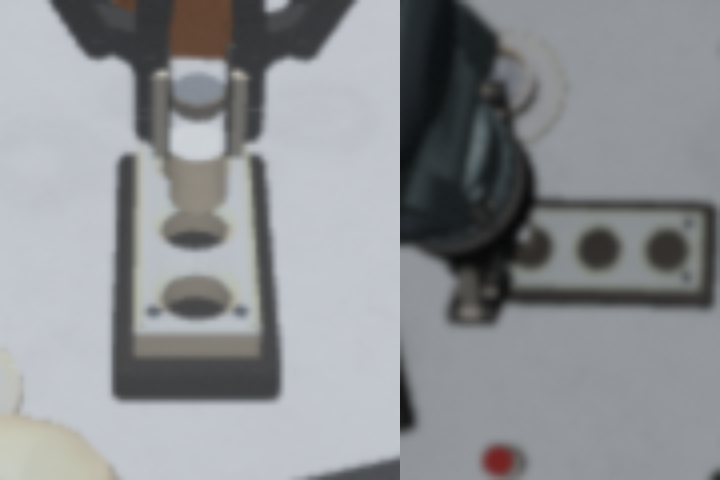

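The side crop shows the vial on the row's centreline (vial at 197, wells at 195). I'll lower it into the left well.

```bash
python3 -m jog '[[0,-0.5,25,0,0,0,16],[0,0,15,0,0,0,16],[0,0,8,0,0,0,16],[0,0,6,0,0,0,16],[0,0,3,0,0,0,16],[0,0,0,0,0,0,16]]';  python3 go.py 570.6 -25.5 20
```

```text
time: 9.62
position: [571.1, -25.2, 22.8]
tcp_rot: [[0.019, 1.0, 0.0], [1.0, -0.019, -0.0], [-0.0, 0.0, -1.0]]
contact_force: [0.6, -0.8, -0.6]
width: 19.4
grasp_force: 29.4
shift [-0.3 -0.5  2.8] turn [0.    0.    0.002] t 9.62
```

```bash
python3 -m jog '[[0,0,2.5,0,0,0,16],[0,0,0,0,0,0,16],[0,0,0,0,0,0,34],[0,0,0,0,0,0,34],[0,0,0,0,0,0,34],[0,0,-15,0,0,0,34],[0,0,-50,0,0,0,40],[0,0,-30,0,0,0,40],[0,0,0,0,0,0,40]]';  python3 go.py 440.2 -11 60
python3 - <<'E'
from h import *
p,d=snapshot('side');P=cloud('side',d)
m=(np.hypot(P[...,0]-571,P[...,1]+26)<16)&(abs(P[...,2]-71)<5)
q=P[m];print(m.sum(),np.median(q,0),(q.min(0)+q.max(0))/2)
E
```

```text
time: 10.75
position: [573.9, -25.6, 119.3]
tcp_rot: [[0.019, 1.0, 0.007], [1.0, -0.019, -0.001], [-0.001, 0.007, -1.0]]
contact_force: [0.0, -0.3, 0.1]
width: 40.2
grasp_force: 0.0
shift [  12.2 -134.4   58.3] turn [0.007 0.001 0.002] t 10.75
119 [571.33169532 -22.30490608  71.47442851] [571.044684   -25.03608048  69.99863683]
```

Grey is seated (cap top at 71 mm). Next is red.

```bash
python3 -m jog '[[4,-45,0,0,0,0,40],[4,-45,0,0,0,0,40],[4,-43,20,0,0,0,40],[0,-1,38,0,0,0,40],[0,0,30,0,0,0,40],[0,0,20,0,0,0,40],[0,0,8,0,0,0,40],[0,0,0,0,0,0,40],[0,0,0,0,0,0,40]]';  python3 go.py 440.2 -11 -0.5
```

```text
time: 11.92
position: [437.9, -10.7, -0.2]
tcp_rot: [[0.019, 1.0, 0.001], [1.0, -0.019, -0.0], [-0.0, 0.001, -1.0]]
contact_force: [-0.3, 0.0, 0.5]
width: 40.0
grasp_force: 0.0
shift [-0.2  2.3  0.3] turn [0.001 0.    0.002] t 11.93
```

```bash
python3 -m jog '[[0,2,0,0,0,0,40],[0,0,0,0,0,0,40],[0,0,0,0,0,0,16],[0,0,0,0,0,0,16],[0,0,0,0,0,0,16],[0,0,0,0,0,0,16],[0,0,0,0,0,0,16],[0,0,-20,0,0,0,16],[0,0,-45,0,0,0,16],[0,0,-40,0,0,0,16],[0,0,0,0,0,0,16],[0,0,0,0,0,0,16]]';  python3 go.py 570 -67.5 105
```

```text
time: 13.42
position: [438.8, -10.6, 103.5]
tcp_rot: [[0.019, 1.0, -0.001], [1.0, -0.019, 0.0], [0.0, -0.001, -1.0]]
contact_force: [-1.1, -0.1, -1.1]
width: 19.8
grasp_force: 29.5
shift [-54.4 132.2  -1.6] turn [-0.001 -0.     0.002] t 13.43
```

```bash
python3 -m jog '[[-14,33,0,0,0,0,16],[-14,34,0,0,0,0,16],[-14,34,0,0,0,0,16],[-12.4,31,0,0,0,0,16],[0,0,25,0,0,0,16],[0,0,0,0,0,0,16],[0,0,0,0,0,0,16]]';  python3 go.py 569.8 -67.7 20
```

```text
time: 14.3
position: [568.9, -67.2, 78.4]
tcp_rot: [[0.019, 1.0, -0.003], [1.0, -0.019, 0.001], [0.0, -0.003, -1.0]]
contact_force: [0.0, -0.0, -0.0]
width: 19.9
grasp_force: 29.5
shift [-0.5  1.  58.4] turn [-0.003 -0.     0.002] t 14.3
```

```bash
python3 -m jog '[[-0.5,1,25,0,0,0,16],[0,0,15,0,0,0,16],[0,0,8,0,0,0,16],[0,0,6,0,0,0,16],[0,0,3,0,0,0,16],[0,0,0,0,0,0,16]]';  python3 go.py 569.8 -67.7 20
```

```text
time: 15.05
position: [571.3, -68.1, 22.4]
tcp_rot: [[0.019, 1.0, 0.0], [1.0, -0.019, -0.0], [-0.0, 0.0, -1.0]]
contact_force: [0.2, 0.5, -0.6]
width: 19.9
grasp_force: 29.5
shift [ 0.4 -1.5  2.3] turn [0.    0.    0.002] t 15.05
```

```bash
python3 -m jog '[[0,-1,2,0,0,0,16],[0,0,0,0,0,0,16],[0,0,0,0,0,0,34],[0,0,0,0,0,0,34],[0,0,0,0,0,0,34],[0,0,-15,0,0,0,34],[0,0,-50,0,0,0,40],[0,0,-35,0,0,0,40],[0,0,0,0,0,0,40]]';  python3 go.py 428 -147 60
python3 - <<'E'
from h import *
p,d=snapshot('side');P=cloud('side',d)
for y in(-26,-68):
  m=(np.hypot(P[...,0]-571,P[...,1]-y)<16)&(abs(P[...,2]-71)<5)
  q=P[m];print(m.sum(),np.median(q,0),(q.min(0)+q.max(0))/2)
E
```

```text
time: 16.18
position: [573.4, -68.8, 124.9]
tcp_rot: [[0.019, 1.0, 0.008], [1.0, -0.019, -0.002], [-0.002, 0.008, -1.0]]
contact_force: [0.9, 0.3, -0.3]
width: 40.2
grasp_force: 0.0
shift [ -80.8 -144.4   63.9] turn [0.008 0.002 0.002] t 16.18
122 [571.28457906 -22.85315856  71.37418121] [571.02736226 -25.08297003  69.99484034]
104 [571.28722066 -65.006071    71.55360342] [570.9520794  -67.35737418  69.90965056]
```

Red is seated too. Next is black.

```bash
python3 -m jog '[[-27,-48,0,0,0,0,40],[-27,-48,0,0,0,0,40],[-27,-46,20,0,0,0,40],[0,0,45,0,0,0,40],[0,0,30,0,0,0,40],[0,0,20,0,0,0,40],[0,0,8,0,0,0,40],[0,0,0,0,0,0,40],[0,0,0,0,0,0,40]]';  python3 go.py 427.8 -147 -0.5
```

```text
time: 17.35
position: [427.4, -146.7, -2.1]
tcp_rot: [[0.019, 1.0, 0.001], [1.0, -0.019, -0.001], [-0.001, 0.001, -1.0]]
contact_force: [-0.4, -0.7, 0.1]
width: 39.9
grasp_force: 0.0
shift [-0.3  0.4 -1.6] turn [0.001 0.001 0.002] t 17.35
```

```bash
python3 -m jog '[[0,0.5,-1.5,0,0,0,40],[0,0,0,0,0,0,40],[0,0,0,0,0,0,16],[0,0,0,0,0,0,16],[0,0,0,0,0,0,16],[0,0,0,0,0,0,16],[0,0,0,0,0,0,16],[0,0,-20,0,0,0,16],[0,0,-45,0,0,0,16],[0,0,-40,0,0,0,16],[0,0,0,0,0,0,16],[0,0,0,0,0,0,16]]';  python3 go.py 569.2 -109.8 105
```

```text
time: 18.85
position: [426.8, -146.2, 103.0]
tcp_rot: [[0.019, 1.0, -0.001], [1.0, -0.019, 0.0], [0.0, -0.001, -1.0]]
contact_force: [-1.7, 0.3, 0.0]
width: 19.7
grasp_force: 29.6
shift [ 39.1 141.7  -2.1] turn [-0.001 -0.     0.002] t 18.85
```

```bash
python3 -m jog '[[10,36,0,0,0,0,16],[10,36,0,0,0,0,16],[10,36,0,0,0,0,16],[9.1,34,0,0,0,0,16],[0,0,25,0,0,0,16],[0,0,0,0,0,0,16],[0,0,20,0,0,0,16],[0,0,0,0,0,0,16],[0,0,0,0,0,0,16]]';  python3 go.py 569.2 -109.8 20
```

```text
time: 19.98
position: [569.6, -110.1, 59.2]
tcp_rot: [[0.019, 1.0, -0.0], [1.0, -0.019, 0.0], [-0.0, -0.0, -1.0]]
contact_force: [0.2, 0.7, 0.4]
width: 19.7
grasp_force: 29.6
shift [ 0.3 -0.4 39.2] turn [-0.     0.     0.001] t 19.98
```

```bash
python3 -m jog '[[0,0,18,0,0,0,16],[0,0,10,0,0,0,16],[0,0,7,0,0,0,16],[0,0,4,0,0,0,16],[0,0,0,0,0,0,16],[0,0,0,0,0,0,34],[0,0,0,0,0,0,34],[0,0,0,0,0,0,34],[0,0,-15,0,0,0,34],[0,0,-50,0,0,0,50],[0,0,-60,0,0,0,50],[0,0,0,0,0,0,50]]'; python3 go.py 435 -252.5 120
python3 - <<'E'
from h import *
p,d=snapshot('side');P=cloud('side',d)
for y in(-26,-68,-110):
  m=(np.hypot(P[...,0]-570,P[...,1]-y)<16)&(abs(P[...,2]-71)<5)
  q=P[m];print(m.sum(),np.median(q,0),(q.min(0)+q.max(0))/2)
u,v=pix('side',[570,-68,60])[0].astype(int);cv2.imwrite('pics/g5.png',cv2.resize(p[v-60:v+60,u-60:u+60],None,fx=4,fy=4))
E
```

```text
time: 21.48
position: [574.4, -111.3, 151.8]
tcp_rot: [[0.019, 1.0, 0.012], [1.0, -0.019, -0.004], [-0.004, 0.012, -1.0]]
contact_force: [0.0, -0.5, -0.3]
width: 50.0
grasp_force: 0.0
shift [-143.7 -137.    30.7] turn [0.012 0.004 0.002] t 21.48
120 [571.25546839 -22.00773279  71.48846901] [571.02372625 -25.30991478  69.95851067]
105 [571.27916207 -65.04851645  71.45087851] [570.94406359 -67.2940057   69.7742281 ]
93 [ 570.74535522 -107.2538241    71.3130251 ] [ 570.20880993 -110.67745921   69.89467751]
```

View pics/g5.png

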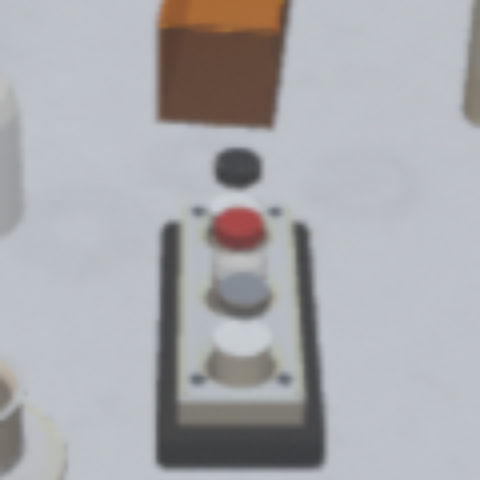

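All three stand in their wells (caps in column at x≈238, black rearmost, then red, grey nearest the left-hand camera). Now the saline tube.

```bash
python3 -m jog '[[-48,-46,0,0,0,0,55],[-48,-46,0,0,0,0,55],[-47,-44,0,0,0,0,55],[0,0,0,0,0,0,55],[0,0,0,0,0,0,55]]' 40;  python3 go.py 435.2 -252.5 39
```

```text
time: 22.15
position: [437.8, -242.9, 144.1]
tcp_rot: [[0.02, 1.0, -0.001], [1.0, -0.02, 0.001], [0.001, -0.001, -1.0]]
contact_force: [-0.2, 0.6, -0.4]
width: 54.6
grasp_force: 0.0
shift [ -9.8  -2.3 105.1] turn [-0.001 -0.001  0.001] t 22.15
```

```bash
python3 -m jog '[[-9.8,-2.3,0,0,0,0,55],[0,0,30,0,0,0,55],[0,0,35,0,0,0,55],[0,0,25,0,0,0,55],[0,0,13,0,0,0,55],[0,0,0,0,0,0,55]]' 40;  python3 go.py 435.2 -252.5 39
```

```text
time: 22.9
position: [435.5, -252.4, 41.0]
tcp_rot: [[0.018, 1.0, -0.001], [1.0, -0.018, 0.001], [0.001, -0.001, -1.0]]
contact_force: [0.1, 0.4, -0.1]
width: 55.0
grasp_force: 0.0
shift [-0.1 -0.3  2. ] turn [-0.001 -0.001  0.003] t 22.9
```

```bash
python3 -m jog '[[0,0,0,0,0,0,22],[0,0,0,0,0,0,22],[0,0,0,0,0,0,22],[0,0,0,0,0,0,22],[0,0,0,0,0,0,22],[0,0,0,0,0,0,22],[0,0,-20,0,0,0,22],[0,0,-50,0,0,0,22],[0,0,-50,0,0,0,22],[0,0,-10,0,0,0,22],[0,0,0,0,0,0,22],[0,0,0,0,0,0,22]]' 40; python3 go.py 674.8 -3.4 170
python3 - <<'E'
from h import *
p,d=snapshot('side');P=cloud('side',d);T=get_state()['position']
c=P.reshape(-1,3);m=(np.hypot(c[:,0]-T[0],c[:,1]-T[1])<22)&(c[:,2]<T[2]+30)
print(m.sum(),np.percentile(c[m],[2,50,98],axis=0).round(1))
u,v=pix('side',T)[0].astype(int);cv2.imwrite('pics/g6.png',cv2.resize(p[max(v-60,0):v+60,u-50:u+50],None,fx=4,fy=4))
E
```

```text
time: 24.4
position: [434.5, -252.3, 169.8]
tcp_rot: [[0.019, 1.0, -0.003], [1.0, -0.019, 0.002], [0.002, -0.003, -1.0]]
contact_force: [0.3, -0.3, -0.4]
width: 33.2
grasp_force: 39.9
shift [253.4 235.5  -0.4] turn [-0.003 -0.002  0.002] t 24.4
757 [[ 4.178e+02 -2.670e+02 -3.000e-01]
 [ 4.372e+02 -2.414e+02  1.528e+02]
 [ 4.507e+02 -2.350e+02  1.976e+02]]
```

View pics/g6.png

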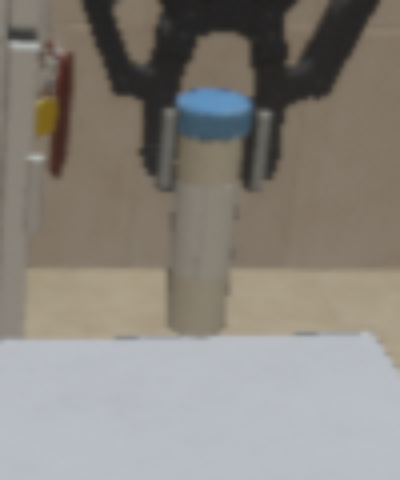

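The tube hangs upright in the grip. The pads hold it on the 34 mm cap (cap at (213,112), tips at row 190) and the foot is at about z=129. That will do, so I'll carry it to the stand.

```bash
python3 -m jog '[[25,24,0,0,0,0,22],[38,35,0,0,0,0,22],[38,35,0,0,0,0,22],[38,35,0,0,0,0,22],[38,35,0,0,0,0,22],[38,35,0,0,0,0,22],[25,24,0,0,0,0,22],[13,12,0,0,0,0,22],[0,0,20,0,0,0,22],[0,0,20,0,0,0,22],[0,0,0,0,0,0,22],[0,0,0,0,0,0,22]]' 40; python3 go.py 674.8 -3.5 90
python3 - <<'E'
from h import *
p,d=snapshot('side')
u,v=pix('side',[675,-4,80])[0].astype(int);cv2.imwrite('pics/g7.png',cv2.resize(p[max(v-80,0):v+60,u-60:u+60],None,fx=4,fy=4))
E
```

```text
time: 25.95
position: [675.1, -4.7, 131.4]
tcp_rot: [[0.019, 1.0, -0.001], [1.0, -0.019, -0.0], [-0.0, -0.001, -1.0]]
contact_force: [-0.2, -0.6, -0.4]
width: 33.0
grasp_force: 39.9
shift [ 1.2 -0.2 41.4] turn [-0.001  0.     0.002] t 25.95
```

View pics/g7.png

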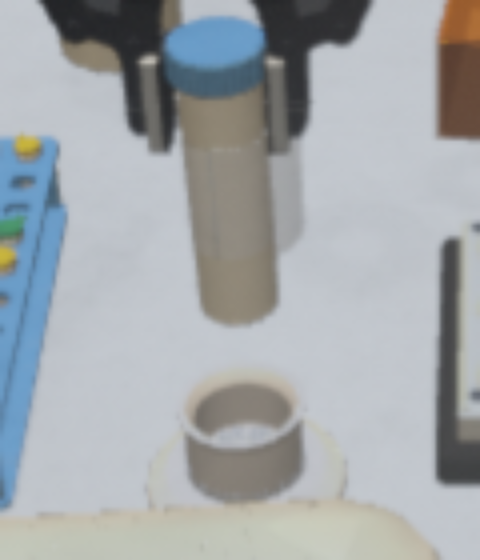

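The tube is lined up over the stand (foot at column 240, mouth at 242). Lowering.

```bash
python3 -m jog '[[1,0,20,0,0,0,22],[0,0,20,0,0,0,22],[0,0,15,0,0,0,22],[0,0,8,0,0,0,22],[0,0,5,0,0,0,22],[0,0,3,0,0,0,22],[0,0,0,0,0,0,22],[0,0,0,0,0,0,22]]'; python3 go.py 674.8 -3.5 56
```

```text
time: 27.0
position: [675.8, -3.7, 61.2]
tcp_rot: [[0.019, 1.0, 0.001], [1.0, -0.019, -0.0], [-0.0, 0.001, -1.0]]
contact_force: [-0.5, 0.4, -0.2]
width: 33.0
grasp_force: 39.9
shift [ 0.2 -1.   5.2] turn [0.001 0.    0.002] t 27.0
```

```bash
python3 -m jog '[[0,-0.5,4,0,0,0,22],[0,0,0,0,0,0,22],[0,0,0,0,0,0,22],[0,0,0,0,0,0,55],[0,0,0,0,0,0,55],[0,0,0,0,0,0,55],[0,0,0,0,0,0,55],[0,0,-30,0,0,0,55],[0,0,-50,0,0,0,55],[0,0,-40,0,0,0,55],[0,0,0,0,0,0,55],[0,0,0,0,0,0,55]]'; python3 go.py 566 -311 130 1.444
python3 - <<'E'
from h import *
np.set_printoptions(precision=1,suppress=True)
for n in('side','top'):
  p,d=snapshot(n);P=cloud(n,d)
  for k,x,y,z in(('tube',675,-3.5,125),('reagent',688.5,-168.5,94),('bar',566.3,-311,89)):
    m=(np.hypot(P[...,0]-x,P[...,1]-y)<35)&(abs(P[...,2]-z)<4);q=P[m]
    if m.sum()>5: rc=cv2.minAreaRect(q[:,:2].astype(np.float32));print(n,k,m.sum(),(np.percentile(q,3,axis=0)+np.percentile(q,97,axis=0))/2,np.round(rc[0]+rc[1]+(rc[2],),1))
E
```

```text
time: 28.5
position: [674.8, -3.6, 176.1]
tcp_rot: [[0.019, 1.0, -0.0], [1.0, -0.019, -0.0], [-0.0, -0.0, -1.0]]
contact_force: [-0.7, 0.1, -0.6]
width: 54.8
grasp_force: 0.0
shift [-309.4 -102.9   46.2] turn [-0.     0.     0.108] t 28.5
side tube 318 [674.   -1.4 124.3] [674.1  -2.2  32.5  33.6  70.5]
side reagent 154 [ 689.8 -166.6   93.5] [ 690.1 -166.7   28.5   29.4   54.4]
side bar 87 [ 566.9 -307.4   88.3] [ 567.2 -307.8   62.8   11.3   82.7]
top tube 154 [673.4  -3.6 125.4] [674.9  -4.   34.1  29.   22.8]
top reagent 100 [ 688.2 -168.7   94.7] [ 688.4 -168.7   27.4   28.2    0.2]
top bar 127 [ 565.5 -311.3   88.5] [ 565.7 -311.4   66.2   11.8   83.1]
```

The tube is home (top at 125 mm) and the reagent bottle has not moved. Bar at (566,-311.4), yaw 83°. Going to the cover.

```bash
python3 -m jog '[[-25,-8,0,0,0,0,40],[-45,-15,0,0,0,0,40],[-45,-15,0,0,0,0,40],[-45,-15,0,0,0,0,40],[-45,-15,0,0,0,0,40],[-45,-15,0,0,0,0,40],[-35,-12,0,0,0,0,40],[-24,-8,0,0,0,0,40],[0,0,30,0,0,0.106,40],[0,0,20,0,0,0,40],[0,0,0,0,0,0,40],[0,0,0,0,0,0,40]]' 50; python3 go.py 566 -311.4 40 1.446
```

```text
time: 30.1
position: [566.0, -310.4, 126.7]
tcp_rot: [[0.124, 0.992, -0.0], [0.992, -0.124, 0.0], [0.0, -0.001, -1.0]]
contact_force: [0.6, 0.2, -0.4]
width: 39.8
grasp_force: 0.0
shift [-1.   0.2 86.7] turn [-0.001 -0.    -0.   ] t 30.1
```

```bash
python3 -m jog '[[-1,0,30,0,0,0,40],[0,0,30,0,0,0,40],[0,0,15,0,0,0,40],[0,0,8,0,0,0,40],[0,0,0,0,0,0,40]]' 50; python3 go.py 566 -311.4 42 1.446
python3 - <<'E'
from h import *
p,d=snapshot('side')
u,v=pix('side',[566,-311,80])[0].astype(int);cv2.imwrite('pics/g8.png',cv2.resize(p[max(v-60,0):v+50,u-60:u+60],None,fx=4,fy=4))
E
```

```text
time: 30.72
position: [566.2, -311.7, 44.1]
tcp_rot: [[0.125, 0.992, 0.0], [0.992, -0.125, -0.0], [-0.0, 0.0, -1.0]]
contact_force: [0.2, 0.1, -0.1]
width: 39.8
grasp_force: 0.0
shift [ 0.3 -0.3  2.1] turn [ 0.  0. -0.] t 30.73
```

View pics/g8.png

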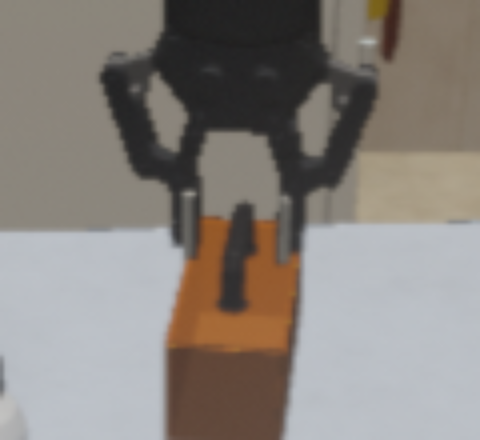

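The fingers straddle the bar (pads at 190 and 285, bar at 240). Closing on it and lifting.

```bash
python3 -m jog '[[0,0,3,0,0,0,40],[0,0,0,0,0,0,8],[0,0,0,0,0,0,8],[0,0,0,0,0,0,8],[0,0,0,0,0,0,8],[0,0,0,0,0,0,8],[0,0,0,0,0,0,8],[0,0,0,0,0,0,8],[0,0,-5,0,0,0,8],[0,0,0,0,0,0,8]]' 70;python3 -m jog '[[0,0,-30,0,0,0,8],[0,0,-50,0,0,0,8],[0,0,-35,0,0,0,8],[0,0,0,0,0,0,8],[0,0,0,0,0,0,8]]' 70; python3 go.py 569.7 -68.2 160 1.55
python3 - <<'E'
from h import *
np.set_printoptions(precision=1,suppress=True)
p,d=snapshot('side');T=get_state()['position'];P=cloud('side',d)
m=(np.hypot(P[...,0]-T[0],P[...,1]-T[1])<85)&(P[...,2]>60)&(P[...,2]<190)
hsv=cv2.cvtColor(p,cv2.COLOR_BGR2HSV);m&=(hsv[...,0]<22)&(hsv[...,1]>110);q=P[m]
print(m.sum(),np.percentile(q,[1,50,99],axis=0));zt=np.percentile(q[:,2],99)
t=q[q[:,2]>zt-5];print(cv2.minAreaRect(t[:,:2].astype(np.float32)))
E
```

```text
time: 32.02
position: [566.1, -311.6, 45.7]
tcp_rot: [[0.125, 0.992, 0.0], [0.992, -0.125, -0.0], [-0.0, 0.0, -1.0]]
contact_force: [-0.4, 0.0, -1.1]
width: 9.7
grasp_force: 68.2
time: 32.65
position: [565.5, -311.3, 159.4]
tcp_rot: [[0.125, 0.992, -0.001], [0.992, -0.125, 0.001], [0.001, -0.001, -1.0]]
contact_force: [-0.8, 0.1, -1.9]
width: 9.6
grasp_force: 68.3
shift [241.7 -26.1  -0.4] turn [-0.001 -0.001 -0.104] t 32.65
1466 [[ 536.1 -367.4  124.8]
 [ 571.9 -245.7  170.5]
 [ 602.5 -238.4  180.5]]
((566.9044799804688, -309.7279052734375), (140.66390991210938, 58.75868606567383), 83.03678131103516)
```

The cover is lifted level with its rim at about 119 mm. Moving it over the block with a -0.104 turn.

```bash
python3 -m jog '[[0,0,0,0,0,-0.052,8],[0,0,0,0,0,-0.052,8],[20,0,0,0,0,0,8],[35,0,0,0,0,0,8],[40,0,0,0,0,0,8],[40,0,0,0,0,0,8],[40,0,0,0,0,0,8],[35,0,0,0,0,0,8],[20,0,0,0,0,0,8],[12,0,0,0,0,0,8],[0,0,20,0,0,0,8],[0,0,0,0,0,0,8],[0,0,0,0,0,0,8]]'; python3 go.py 569.7 -68.2 130 1.551
python3 - <<'E'
from h import *
np.set_printoptions(precision=1,suppress=True)
p,d=snapshot('side');T=get_state()['position'];P=cloud('side',d)
m=(np.hypot(P[...,0]-T[0],P[...,1]-T[1])<85)&(P[...,2]>60)&(P[...,2]<190)
hsv=cv2.cvtColor(p,cv2.COLOR_BGR2HSV);m&=(hsv[...,0]<22)&(hsv[...,1]>110);q=P[m]
zt=np.percentile(q[:,2],99);t=q[q[:,2]>zt-5];print(m.sum(),zt,cv2.minAreaRect(t[:,:2].astype(np.float32)))
u,v=pix('side',[570,-68,80])[0].astype(int);cv2.imwrite('pics/g9.png',cv2.resize(p[max(v-80,0):v+70,u-60:u+60],None,fx=4,fy=4))
E
```

```text
time: 34.33
position: [571.1, -70.2, 140.9]
tcp_rot: [[0.022, 1.0, -0.0], [1.0, -0.022, -0.0], [-0.0, -0.0, -1.0]]
contact_force: [-0.5, -1.4, -0.8]
width: 9.5
grasp_force: 68.3
shift [ 2.  -1.4 10.9] turn [-0.     0.    -0.002] t 34.33
1322 174.96091289851358 ((566.8543090820312, -56.750282287597656), (27.893341064453125, 33.40679931640625), 34.94856262207031)
```

View pics/g9.png

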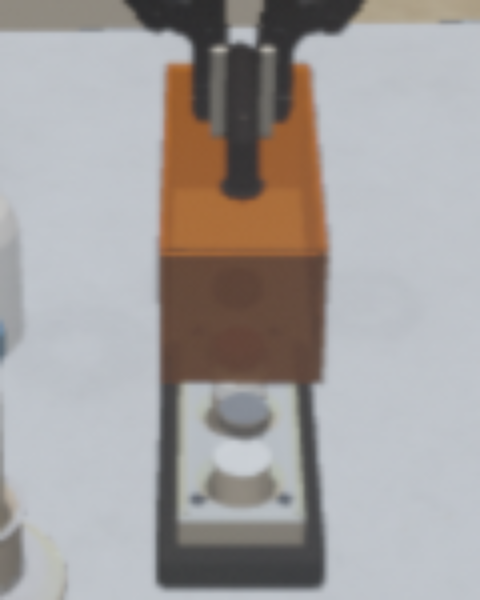

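The cover is aligned in x (cover centred on column 242, block on 241). I'll correct the small offset, go lower and compare face positions in y.

```bash
python3 -m jog '[[2,-1.4,10,0,0,-0.002,8],[0,0,8,0,0,0,8],[0,0,0,0,0,0,8],[0,0,0,0,0,0,8]]'; python3 go.py 569.7 -68.2 61 1.551
python3 - <<'E'
from h import *
np.set_printoptions(precision=1,suppress=True)
p,d=snapshot('side');P=cloud('side',d)
X,Y,Z=P[...,0],P[...,1],P[...,2]
for k,lo,hi in(('cover face',88,130),('insert face',24,31),('foot face',4,16)):
  m=(abs(X-570)<20)&(Z>lo)&(Z<hi)&(Y>-25)&(Y<25);print(k,m.sum(),np.median(Y[m]))
for k,lo,hi,y0,y1 in(('cover x at face',88,130,-5,12),('insert',24,31,-15,5),('foot',4,16,-4,15)):
  m=(abs(X-570)<45)&(Z>lo)&(Z<hi)&(Y>y0)&(Y<y1)
  print(k,m.sum(),np.percentile(X[m],[1,99]))
E
```

```text
time: 34.88
position: [569.6, -67.6, 122.6]
tcp_rot: [[0.019, 1.0, -0.0], [1.0, -0.019, -0.0], [-0.0, -0.0, -1.0]]
contact_force: [-0.3, -0.5, 0.2]
width: 9.3
grasp_force: 68.3
shift [-0.6  0.1 61.6] turn [-0.     0.     0.001] t 34.88
cover face 674 1.1248789749664327
insert face 97 -5.644970348205713
foot face 136 2.4743146130134765
cover x at face 982 [543.4 601.2]
insert 106 [549.4 595.3]
foot 223 [540.1 604.5]
```

x matches to 0.1 mm; y is 1.1 mm too far left. Correct and lower with force checks.

```bash
python3 -m jog '[[-1.0,0,15,0,0,0,8],[0,0,15,0,0,0,8],[0,0,12,0,0,0,8],[0,0,0,0,0,0,8],[0,0,0,0,0,0,8]]'; python3 go.py 569.6 -68.7 61 1.551
```

```text
time: 35.55
position: [569.7, -68.6, 80.8]
tcp_rot: [[0.019, 1.0, 0.0], [1.0, -0.019, -0.0], [-0.0, 0.0, -1.0]]
contact_force: [0.8, -0.6, -1.2]
width: 9.5
grasp_force: 68.4
shift [-0.1 -0.2 19.8] turn [0.    0.    0.001] t 35.55
```

```bash
python3 -m jog '[[0,0,6,0,0,0,8],[0,0,5,0,0,0,8],[0,0,0,0,0,0,8],[0,0,0,0,0,0,8]]'; python3 go.py 569.6 -68.7 61 1.551
```

```text
time: 36.05
position: [569.7, -68.6, 69.7]
tcp_rot: [[0.019, 1.0, 0.0], [1.0, -0.019, -0.0], [-0.0, 0.0, -1.0]]
contact_force: [0.3, -0.2, -0.9]
width: 9.5
grasp_force: 68.4
shift [-0.1 -0.1  8.7] turn [0.    0.    0.001] t 36.05
```

Rim is below the insert's top with no contact force. Going the rest of the way.

```bash
python3 -m jog '[[0,0,4,0,0,0,8],[0,0,3,0,0,0,8],[0,0,1,0,0,0,8],[0,0,0,0,0,0,8],[0,0,0,0,0,0,8]]'; python3 go.py 569.6 -68.7 61 1.551
python3 - <<'E'
from h import *
p,d=snapshot('side');P=cloud('side',d);X,Y,Z=P[...,0],P[...,1],P[...,2]
hsv=cv2.cvtColor(p,cv2.COLOR_BGR2HSV);m=(hsv[...,0]<22)&(hsv[...,1]>110)&(abs(X-570)<20)&(Y>-25)&(Y<-3)
print('cover top z',np.median(Z[m]),m.sum())
E
```

```text
time: 36.67
position: [569.8, -68.7, 61.8]
tcp_rot: [[0.019, 1.0, 0.0], [1.0, -0.019, -0.0], [-0.0, 0.0, -1.0]]
contact_force: [0.2, 0.5, -0.3]
width: 9.7
grasp_force: 68.4
shift [-0.  -0.2  0.8] turn [0.    0.    0.001] t 36.67
cover top z 80.7752444525512 254
```

About 1 mm to go (top reads 80.8, home would read about 80). Lower, release and retreat.

```bash
python3 -m jog '[[0,0,0.8,0,0,0,8],[0,0,0,0,0,0,8],[0,0,0,0,0,0,40],[0,0,0,0,0,0,40],[0,0,0,0,0,0,40],[0,0,0,0,0,0,40],[0,0,-20,0,0,0,40],[0,0,-50,0,0,0,40],[0,0,-50,0,0,0,40],[-40,-40,0,0,0,0,40],[-40,-40,0,0,0,0,40],[-40,-40,0,0,0,0,40],[-40,-40,0,0,0,0,40],[0,0,0,0,0,0,40],[0,0,0,0,0,0,40],[0,0,0,0,0,0,40]]'
python3 - <<'E'
from h import *
np.set_printoptions(precision=1,suppress=True)
im={}
for n in('side','top'):
  p,d=snapshot(n);P=cloud(n,d);im[n]=p
  for k,x,y,z,r in(('tube',675,-3.5,125,35),('reagent',688.5,-168.5,94,35),('bar',569.7,-68.5,109,45),('covertop',569.7,-68.5,79,95)):
    m=(np.hypot(P[...,0]-x,P[...,1]-y)<r)&(abs(P[...,2]-z)<4);q=P[m]
    if m.sum()>5: rc=cv2.minAreaRect(q[:,:2].astype(np.float32));print(n,k,m.sum(),'z',np.median(q[:,2]),np.round(rc[0]+rc[1]+(rc[2],),1))
a=im['side'][120:330,180:460];b=im['top'][100:260,210:420]
cv2.imwrite('pics/end.png',np.hstack([cv2.resize(a,(400,300)),cv2.resize(b,(394,300))]))
E
```

```text
time: 38.72
position: [407.5, -224.8, 180.9]
tcp_rot: [[0.017, 1.0, 0.0], [1.0, -0.017, 0.0], [0.0, 0.0, -1.0]]
contact_force: [0.0, -0.7, 0.9]
width: 40.2
grasp_force: 0.0
side tube 317 z 125.4796362613473 [674.4  -1.2  32.9  34.   11.8]
side reagent 152 z 95.1267306433553 [ 689.7 -168.    27.9   29.1   74.2]
side bar 187 z 108.7275641890045 [570.8 -66.6  64.8  11.2  88.2]
side covertop 1719 z 80.05024251224012 [570.8 -66.6 138.2  59.   88.9]
top tube 166 z 125.99054640015716 [672.6  -2.6  32.7  31.8  84. ]
top reagent 116 z 95.4769068284501 [ 687.9 -168.7   27.1   28.3    0.4]
top bar 134 z 109.30933144010189 [568.7 -68.    9.8  66.7   0.1]
top covertop 1171 z 80.32012756346533 [569.5 -67.9 137.8  59.6  89.1]
```

View pics/end.png

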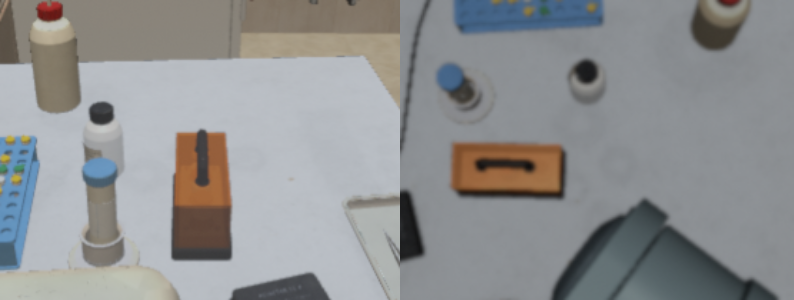

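The cover is home and level on the block (side crop (202,190), top reads 80 = 79 plus bias, yaw matches the block). The tube stands in its stand at (100,210), the reagent bottle has not moved, and the arm is clear of everything. Handing in.

```bash
python3 -c "
from plant import job_done;print(job_done())"
```

```text
the job is handed in; nothing more can be done
None
```

The job is handed in at about 39 s. The grey, red and black vials were in their wells (left, middle, right) before the cover went on; the last pictures show the cover fully home, the saline tube upright in its stand and the reagent bottle unmoved, but no verdict came back.

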